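# Clamp the hammer-head blank to three clicks of the clutch knob

## Task

Set the hammer-head blank upright in the clamp, lengthwise between its two jaws and flat down on the shoe without dropping it, and let go of it. Then turn the clamp's knob clockwise until the jaw has it tight and the knob's clutch clicks: let it click exactly three times, no more, and let go. Leave the other things on the bench where they are.

Things in the scene. Friction and masses are not known exactly. Their poses are not given: they have to be found in the camera images.
- blank: Loose dark steel hammer-head blank, 0.4-0.65 kg, 98 mm long (own x, -48 to +50). Middle (x -36 to +26): 24 mm wide (y), 36 mm tall; ends narrower, stepped peen at +x; dark eye mark on top. Stands on its 24 mm wide underside; origin at the underside's centre. Grip across the 24 mm, on the upper half: in the clamp only what is over 17 mm above the underside stands clear of the jaws.
- seat (a point): Where the blank's origin goes: on top of the shoe plate, 18 mm over the bench, between the jaws. x runs along the jaw faces (and the blank's length, either way round), y from stop jaw to knob. Moving jaw's face starts 15 mm off at +y, stop jaw's face 15 to 21 mm off at -y (set by hand). Jaws 56 mm wide, tops 17 mm above this point, as is the ram behind the moving jaw.
- clamp: The steel clamp, bolted to the bench: base plate 120 x 265 x 10 mm. Origin at its underside; own y runs to the knob. The seat lies at y +9 mm, the grey drive housing (76 x 86 mm, top 56 mm over the bench) at y +87 to +173 mm, the knob's axis at y +130 mm, all at x 0.
- knob_grip (a point): Black clutch knob on the housing; the point on its upright axis, 87 mm over the bench, where to grip. Round fluted grip, 40 mm diameter, can be squeezed from any side, top 18 mm above this point; below it a 58 mm skirt disc, top 20 mm under this point. Clockwise from above closes the jaw, 5 mm per rad; it does not rise or sink. Wind slowly, under 0.7 rad/s.
- knob: The same knob (origin 30 mm under the grip point). Turns with 0.25-0.35 N m until the blank is tight between the jaws (after 1.2 to 2.5 rad: the stop's setting is unknown). It stiffens for some 0.3 rad more (springy jaw), then the clutch slips, 14 clicks a turn (0.449 rad): torque peaks at 0.45 N m a fifth of a click past each notch, then turns negative, and it falls into the next notch. Backing off undoes no clicks.
- tally (a joint): Tell-tale, a brass cap on top of the knob, 4 mm high: shifts sideways by 0.00002 m for each click that the clutch has slipped (0 at the start, 0.00006 at three clicks). Much too fine to read; count the clicks by feel.
- offcut: Bystander, leave alone: plain square steel bar offcut 75 x 30 x 30 mm lying flat; no stepped ends. Origin: centre of its underside.
- oil_can: Bystander: steel can, 44 mm diameter, 85 mm tall. Origin: centre of its underside.
- hammer: Bystander: hammer lying on the bench beyond the task's things, handle along own x.
- wrench: Bystander: wrench 180 mm long lying along own x.
- file: Bystander: file with wooden handle, 270 mm long along own x (-125 to +145 mm), handle at -x, under 30 mm high.
- collar: Bystander: steel collar 48 mm diameter, 22 mm high.
There are look-alikes about, which are no part of the job. Leave any purple look-alike of the blank alone.

How it is judged:
By the outcome, as a careful person would: the job done as asked, in the order asked, and still so for the second after the job is handed in, with the robot touching nothing.
It also fails if it takes over 72 s, if anything falls off the work surface, if the arm or the gripper's body presses on something with over 40 N, if the wrist force passes 120 N, or if a joint passes its speed limit or range.

## Robot

A 6-joint arm with a two-finger parallel gripper is mounted at the origin on the work surface. World frame = base frame: x ahead of the robot, y to its left, z up, the work surface at z = 0. Lengths are in m, angles in rad, forces in N, time in s.
With the tool pointing down it reaches from about 0.35 to 0.975 m from the base axis. Payload 4.9 kg.
Tool frame: the origin (TCP) lies on the mounting face of the last link; the fingertips stand 173 mm ahead of it and the grasp point (between the pads) lies ctrl.pinch_z ahead of it (ctrl.pinch_z is the distance from the TCP to the grasp point, in m); z points along the fingers, y is the line along which they close (so a half turn about z gives the same grasp; the last joint's range is limited). The gripper opens to 85 mm and grips with 20 to 120 N. Pads are 22 mm wide; open, the fingers measure 114 mm over their backs; the gripper's body (76 mm by 85 mm) begins 54 mm behind the grasp point. The pads swing forward as they close: fully open they stand 13 mm farther back than shut.
Start: joints at [1.214, 0.053, 1.613, -0, 1.476, -0.119], TCP at [0.147, 0.607, 0.405] pointing down, gripper open.
Joint ranges: [-3.01, 3.01], [-1.01, 2.22], [0.06, 2.58], [-1.02, 4.17], [0.09, 2.62], [-3.14, 3.14]. Speed limits (rad/s): [2.57, 2.57, 3.14, 3.14, 3.14, 3.14].

## Interface

Orientations are given as a rotation vector (axis times angle).
In Python, from station import telemetry, eyes, ctrl gives the robot as it stands.
- The arm moves only by the tool apply_moves, never from a script. Its argument "plan" is a list of rows, each a list of 5 numbers: the finger opening in m, from 0 to 0.0854, then the shift along the tool's x, y, z in m, then the turn about the tool's z in rad. In form: [[jaw, x, y, z, roll], ...]. A call has 1 to 12 rows; each row is the pose to reach, as a shift and turn from the pose commanded when the call began, along the tool's axes at that moment; what a row does not reach only later rows make up. A row lasts 1/12 s, in which the tool goes at most 41.7 mm and 7.16 degrees, less where a joint would pass 70% of its speed; a pose out of reach is approached as far as the arm can. A call with a gripper value outside its range is refused whole. The fingers move at their own pace and stop on an object; "newtons" is the grip in N (left out, the last holds). Time passes only in rows, so rows that repeat a pose let the fingers close. It gives the time, the measured TCP pose, the force, the opening and the grip force at its end, in the units of the state.
- telemetry.get_obs(): the state, without advancing time (a new reading comes with each control period).
- eyes.get_image(name): name is "scene" or "top" or "wrist"; returns a dict with "img" (480x640x3 uint8, blue, green, red), "range_z" (480x640 float32, m along the optical axis (not along the pixel's ray), 0 where there is no reading), "K" (3x3 intrinsics, pixels), "pose" (4x4, takes a point from camera to world coordinates); the wrist camera has in their place "hand_eye" (4x4, takes a point from camera to tool coordinates, whose origin is the TCP and whose axes are the flange's). Camera axes: x right, y down, z forward; pixel columns grow to the right and rows downward; lengths in m; the calibration is good to about 2 mm. A picture is of the moment at which its call begins: read the wrist's pose just before it.
- ctrl.finish_job(): hands the job in; it is judged then, once.
Trained networks look in a picture, given as the dict that the camera call returned (one of the last four; its "shot" number tells which), for a name from the list of things; names that differ only in an ending like _2 or _b are one class to them, and where a whole thing is asked for, a point or a joint stands for the part that bears it (a point fixed in the world has none). Each returns a list of dicts, best first, with "confidence" (0 to 1); they miss things now and then, are a little off and sometimes report something else, mostly with a low value. They report only what shows in the picture. A call takes as long as a camera call. They do not tell look-alikes from the thing itself.
- eyes.search_frame(thing, picture): "box" ([left, top, right, bottom] in pixels, round what is visible of it).
- eyes.outline_of(thing, picture): "region" (480x640 bool, what is visible of it) and "box" ([left, top, right, bottom] in pixels, round what is visible of it).
- eyes.tip_of(thing, picture): "point" ([column, row] in pixels: a listed point, or the origin of a listed thing).
The state is a dict: "t": time; "q": joint angles; "dq": joint speeds; "effort": joint torques, N m; "tool_pos": TCP position; "tool_rot": TCP orientation; "contact_force": force on the tool from outside, world axes, zero at the start; "wrist_torque": the same for the moment, N m; "opening": finger opening in m; "grip_force": force on a finger pad.
Only numpy, scipy, OpenCV 4.12 (cv2) and the standard library are available. Lean on these libraries where they do the work, as an engineer would, in place of code of your own. Each camera call takes 0.05 s, during which the arm holds its last target. There are 200 camera calls.

## Working session

There is one attempt and no reset: what is moved stays moved. The work goes in short steps, Python scripts to look and compute and a tool call to move; the robot and the scene stay as the last step left them, time stands still between calls to the robot, and variables do not carry over. Pictures are saved under pics/ and viewed, at most 10 in all, crops included, and the job is handed in when it is done.

Besides the shell and the picture viewer there is one more tool, called after ">>>" in YAML: its name, and indented under it one key for each argument. apply_moves: Moves the arm, as the interface text tells. Its arguments: {"type":"object","properties":{"plan":{"type":"array","items":{"type":"array","items":{"type":"number"}}},"newtons":{"type":"number"}},"required":["plan"]}

```bash
mkdir -p pics; ls
cat > h.py <<'E'
import numpy as np, cv2
from scipy.spatial.transform import Rotation as R
from station import telemetry, eyes, ctrl
def tool():
    o=telemetry.get_obs(); T=np.eye(4); T[:3,:3]=R.from_rotvec(o["tool_rot"]).as_matrix(); T[:3,3]=o["tool_pos"]; return T
def shot(n):
    T=tool(); p=eyes.get_image(n)
    p["W"]=T@p["hand_eye"] if n=="wrist" else p["pose"]; return p
def cloud(p):
    z=p["range_z"]; v,u=np.mgrid[:480,:640]; K=p["K"]
    P=np.stack([(u-K[0,2])/K[0,0]*z,(v-K[1,2])/K[1,1]*z,z],-1)
    P=P@p["W"][:3,:3].T+p["W"][:3,3]; P[z==0]=np.nan; return P
def ray(p,px,h):
    K=p["K"]; d=p["W"][:3,:3]@np.array([(px[0]-K[0,2])/K[0,0],(px[1]-K[1,2])/K[1,1],1]); c=p["W"][:3,3]
    return c+d*(h-c[2])/d[2]
E
python3 - <<'E'
from h import *
o=telemetry.get_obs(); print({k:np.round(v,3) for k,v in o.items()}, ctrl.pinch_z)
for n in ["top","scene"]:
    p=shot(n); cv2.imwrite(f"pics/{n}1.png",p["img"]); P=cloud(p)
    print(n,np.round(p["W"],3).tolist())
    for t in ["blank","clamp","knob","offcut","oil_can","collar","hammer","wrench","file"]:
        for r in eyes.outline_of(t,p)[:3]:
            Q=P[r["region"]]; Q=Q[~np.isnan(Q[:,0])]
            if len(Q): print(t,round(r["confidence"],2),np.round(r["box"]),np.round(np.median(Q,0),3),"zmax",np.round(np.percentile(Q[:,2],97),3))
    for t in ["seat","knob_grip","blank","clamp"]:
        for r in eyes.tip_of(t,p)[:2]:
            print("tip",t,round(r["confidence"],2),np.round(r["point"],1),np.round(ray(p,r["point"],{"seat":.018,"knob_grip":.087}.get(t,0)),3))
E
```

```text
pics
{'t': np.float64(0.0), 'q': array([ 1.214,  0.053,  1.614, -0.   ,  1.476, -0.119]), 'dq': array([-0.001,  0.001,  0.   ,  0.   ,  0.002,  0.   ]), 'effort': array([ 1.0000e-03, -3.9366e+01, -3.7019e+01,  0.0000e+00,  7.0000e-03,
       -0.0000e+00]), 'tool_pos': array([0.147, 0.607, 0.403]), 'tool_rot': array([-3.730e-01, -3.119e+00,  3.000e-03]), 'contact_force': array([ 0.298, -0.151,  0.205]), 'wrist_torque': array([-0.029,  0.007, -0.062]), 'grip_force': np.float64(0.0), 'opening': np.float64(0.085)} 0.1547
top [[0.016, -0.993, 0.117, 0.353], [-1.0, -0.017, -0.005, -0.073], [0.007, -0.117, -0.993, 1.405], [0.0, 0.0, 0.0, 1.0]]
blank 0.93 [402. 253. 423. 297.] [ 0.458 -0.304  0.033] zmax 0.04
blank 0.81 [385. 378. 419. 412.] [ 0.189 -0.282  0.033] zmax 0.04
blank 0.22 [334. 247. 355. 269.] [ 0.491 -0.151  0.083] zmax 0.089
clamp 0.92 [196. 200. 313. 264.] [0.552 0.082 0.012] zmax 0.1
clamp 0.58 [201. 209. 228. 238.] [0.558 0.139 0.091] zmax 0.104
knob 0.87 [200. 208. 226. 237.] [0.559 0.137 0.08 ] zmax 0.103
offcut 0.73 [372. 188. 394. 219.] [ 0.628 -0.239  0.028] zmax 0.034
[... 1177 characters left out ...]
 259. 313. 302.] [ 0.503 -0.165  0.063] zmax 0.086
collar 0.83 [290. 402. 320. 437.] [ 0.672 -0.361  0.02 ] zmax 0.024
hammer 0.96 [406. 271. 512. 376.] [ 0.773 -0.017  0.022] zmax 0.027
wrench 0.69 [452. 206. 523. 258.] [0.699 0.219 0.005] zmax 0.009
file 0.79 [112. 333. 232. 418.] [ 0.439 -0.442  0.015] zmax 0.025
file 0.64 [412. 189. 424. 196.] [0.566 0.141 0.103] zmax 0.107
file 0.54 [406. 273. 514. 376.] [ 0.773 -0.017  0.022] zmax 0.027
tip seat 0.56 [378.  251.4] [0.556 0.021 0.018]
tip knob_grip 0.84 [416.9 198.1] [0.566 0.14  0.087]
tip blank 0.81 [150.5 262.9] [ 0.19  -0.285  0.   ]
tip blank 0.76 [235.4 336.8] [ 0.46  -0.308 -0.   ]
tip clamp 0.93 [374.6 257.4] [0.551 0.016 0.   ]
```

View pics/top1.png

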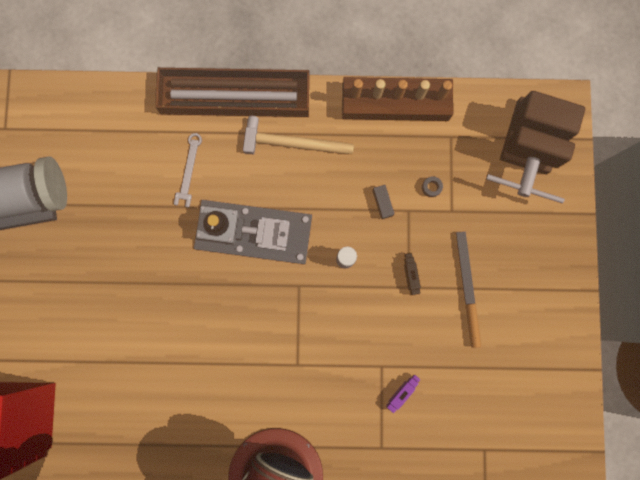

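View pics/scene1.png

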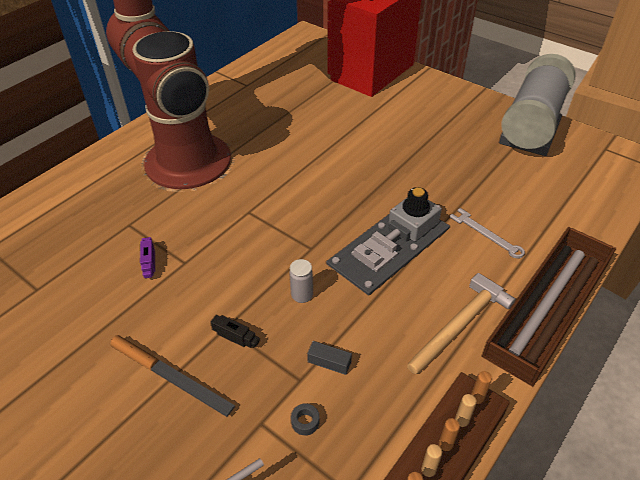

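The top view shows the dark blank at (412,273), its purple look-alike at (403,394), the clamp at (253,232) with its knob at (214,220), and the plain offcut at (383,202). The scene view shows the same layout. I'll look at the clamp with the wrist camera on the way to the blank.

```bash
cat >> h.py <<'E'
def go(xyz,yaw=None):
    """shift (tool axes) and roll to bring TCP to xyz, tool y axis along world angle yaw (mod pi)"""
    T=tool(); d=T[:3,:3].T@(np.array(xyz)-T[:3,3]); cur=np.arctan2(T[1,1],T[0,1]); roll=0
    if yaw is not None: roll=-((yaw-cur+np.pi/2)%np.pi-np.pi/2)
    print("shift",np.round(d,4),"roll",round(roll,4),"yaw now",round(cur,4),"q6",round(telemetry.get_obs()["q"][5],3),"tcp",np.round(T[:3,3],4),"zax",np.round(T[:3,2],4))
E
python3 - <<'E'
from h import *
p=eyes.get_image("wrist"); print(np.round(p["hand_eye"],4),p["K"])
go([.50,.08,.42]); go([.33,.33,.42])
E
```

```text
[[ 3.000e-04 -9.545e-01 -2.982e-01  7.620e-02]
 [ 1.000e+00  1.000e-04  5.000e-04  2.000e-04]
 [-5.000e-04 -2.982e-01  9.545e-01  3.090e-02]
 [ 0.000e+00  0.000e+00  0.000e+00  1.000e+00]] [[361.35526198   0.         316.68602624]
 [  0.         361.35526198 241.64063412]
 [  0.           0.           1.        ]]
shift [-0.4671 -0.4295 -0.0153] roll 0 yaw now 1.333 q6 -0.119 tcp [0.1472 0.6074 0.4047] zax [-0.  0. -1.]
shift [-0.243  -0.2266 -0.0153] roll 0 yaw now 1.333 q6 -0.119 tcp [0.1472 0.6074 0.4047] zax [-0.  0. -1.]
```

>>> apply_moves:
  plan:
    - [0.085,-0.029,-0.027,0,0]
    - [0.085,-0.058,-0.054,0,0]
    - [0.085,-0.087,-0.081,0,0]
    - [0.085,-0.116,-0.108,0,0]
    - [0.085,-0.145,-0.135,0,0]
    - [0.085,-0.174,-0.162,0,0]
    - [0.085,-0.203,-0.189,0,0]
    - [0.085,-0.232,-0.216,0,0]
    - [0.085,-0.261,-0.243,0,0]
    - [0.085,-0.29,-0.27,0,0]
    - [0.085,-0.319,-0.297,0,0]
    - [0.085,-0.348,-0.324,0,0]

```text
t: 2.45
tool_pos: [0.4096, 0.2087, 0.4051]
tool_rot: [0.372, 3.118, 0.001]
contact_force: [0.1, 0.7, 0.6]
opening: 0.085
grip_force: 0.0
```

>>> apply_moves:
  plan:
    - [0.085,-0.029,-0.027,0,0]
    - [0.085,-0.058,-0.054,0,0]
    - [0.085,-0.087,-0.081,0,0]
    - [0.085,-0.116,-0.108,0,0]
    - [0.085,-0.116,-0.108,0,0]
    - [0.085,-0.116,-0.108,0,0]

```text
t: 2.95
tool_pos: [0.4972, 0.0765, 0.4047]
tool_rot: [-0.379, -3.118, -0.0]
contact_force: [-0.8, 0.3, 1.2]
opening: 0.0845
grip_force: 0.0
```

Run:
```python
from h import *
o=telemetry.get_obs(); print(o["t"],np.abs(o["dq"]).max())
p=shot("wrist"); cv2.imwrite("pics/w1.png",p["img"]); P=cloud(p)
np.savez("w1.npz",P=P)
for t,h in [("seat",.018),("knob_grip",.087),("clamp",0)]:
    for r in eyes.tip_of(t,p)[:2]: print(t,round(r["confidence"],2),np.round(r["point"]),np.round(ray(p,r["point"],h),4))
# geometry: base plate top z~10mm, knob top, housing
for lo,hi,n in [(.006,.014,"plate"),(.050,.060,"housing"),(.099,.115,"knobtop"),(.03,.04,"jaws")]:
    m=(P[...,2]>lo)&(P[...,2]<hi)&(np.abs(P[...,0]-.555)<.12)&(np.abs(P[...,1]-.07)<.17)
    Q=P[m]; 
    if len(Q)>20:
        c,s,a=cv2.minAreaRect((Q[:,:2]*1000).astype(np.float32)); print(n,len(Q),np.round(c,1),np.round(s,1),round(a,2),"z",np.round(np.median(Q[:,2]),4))
go([.462,-.306,.35])
```

```text
2.95 0.052613050297779004
seat 0.78 [281. 266.] [0.5484 0.0258 0.018 ]
knob_grip 0.85 [416. 280.] [0.5645 0.1487 0.087 ]
clamp 0.5 [413. 283.] [0.6098 0.1608 0.    ]
plate 13155 [578.8  89.6] [316.6 159.1] 83.06 z 0.0098
housing 3455 [565.8 145.7] [86.3 76.3] 83.06 z 0.0557
knobtop 1460 [565.3 145.3] [38.4 38.2] 9.54 z 0.1009
jaws 3224 [556.   86.1] [204.7  70.6] 83.59 z 0.0345
shift [-0.0572 -0.3825  0.0546] roll 0 yaw now 1.3346 q6 -1.325 tcp [0.4959 0.0792 0.4047] zax [-0.e+00  2.e-04 -1.e+00]
```

View pics/w1.png

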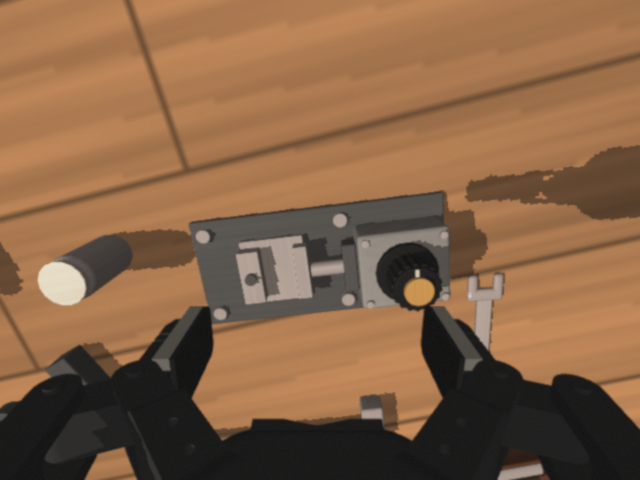

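The wrist picture shows the clamp, with the seat at about (285,266), the knob at (415,280) and the oil can at left. The arm was still settling, so I'll measure again.

```bash
cat > m.py <<'E'
from h import *
o=telemetry.get_obs(); print(o["t"],np.abs(o["dq"]).max(),o["tool_pos"])
p=shot("wrist"); P=cloud(p)
print([np.round(ray(p,r["point"],.018),4) for r in eyes.tip_of("seat",p)[:1]])
def rect(lo,hi,n,f=None):
    m=(P[...,2]>lo)&(P[...,2]<hi)&(np.abs(P[...,0]-.555)<.1)&(np.abs(P[...,1]-.07)<.17)
    Q=P[m]
    if f is not None: Q=Q[f(Q)]
    if len(Q)<20: return
    c,s,a=cv2.minAreaRect((Q[:,:2]*1000).astype(np.float32)); print(n,len(Q),np.round(c,1),np.round(s,1),round(a,2),"z",np.round(np.median(Q[:,2]),4)); return np.array(c)/1000,a
h,a=rect(.052,.060,"housing"); k,_=rect(.099,.115,"knobtop")
th=np.deg2rad(a if a>45 else a+90); Y=np.array([np.cos(th),np.sin(th)]); X=np.array([Y[1],-Y[0]])
print("clampY",th,"seat from housing",np.round(h-.121*Y,4))
L=lambda Q:np.stack([(Q[:,:2]-h)@X,(Q[:,:2]-h)@Y],1)+[0,.121]  # seat frame
Q=P.reshape(-1,3); Q=Q[~np.isnan(Q[:,0])]; S=L(Q); i=(abs(S[:,0])<.04)&(S[:,1]>-.07)&(S[:,1]<.05)&(Q[:,2]>.014); S=S[i];z=Q[i,2]
for y in np.arange(-.065,.05,.004):
    j=(S[:,1]>=y)&(S[:,1]<y+.004); 
    if j.sum()>3: print(round(y*1000),j.sum(),"x",np.round(S[j,0].min()*1000),np.round(S[j,0].max()*1000),"z",np.round(np.percentile(z[j],[10,50,90])*1000,1))
E
python3 m.py
```

```text
3.15 0.007279471579624214 [0.49591867 0.07921195 0.40471979]
[]
housing 3367 [565.7 145.7] [86.  75.6] 83.3 z 0.0557
knobtop 1483 [565.7 145.5] [39.  38.3] 48.55 z 0.1009
clampY 1.4539445413293808 seat from housing [0.5516 0.0255]
-45 17 x -27.0 25.0 z [32.1 33.4 33.9]
-41 232 x -35.0 27.0 z [19.1 33.5 34.6]
-37 237 x -35.0 28.0 z [18.5 33.7 36.8]
-33 238 x -35.0 28.0 z [18.4 33.8 37.9]
-29 254 x -35.0 28.0 z [18.6 33.8 37.5]
-25 257 x -35.0 35.0 z [18.1 33.8 34.8]
-21 407 x -35.0 34.0 z [17.3 21.6 33.5]
-17 234 x -35.0 35.0 z [16.9 17.9 18.7]
-13 233 x -35.0 35.0 z [16.9 17.8 18.6]
-9 235 x -35.0 35.0 z [16.8 17.8 18.8]
-5 234 x -35.0 35.0 z [16.8 17.8 18.8]
-1 232 x -35.0 34.0 z [17.  17.9 18.8]
3 236 x -35.0 35.0 z [16.9 17.8 18.8]
7 236 x -35.0 35.0 z [17.  17.9 18.7]
11 146 x -35.0 34.0 z [16.9 17.9 18.7]
15 236 x -35.0 28.0 z [18.3 34.7 35.7]
19 250 x -35.0 28.0 z [18.3 34.7 35.6]
23 237 x -35.0 27.0 z [23.9 34.6 35.7]
27 166 x -28.0 28.0 z [25.  34.2 35.5]
31 56 x -7.0 6.0 z [29.  33.1 34.3]
35 57 x -7.0 8.0 z [29.1 33.2 34.5]
39 57 x -7.0 6.0 z [29.2 33.2 34.6]
43 58 x -7.0 6.0 z [29.1 33.1 34.5]
47 43 x -8.0 7.0 z [28.7 33.2 34.5]
```

The housing measures 76×86 mm and its top is at 56 mm, which matches. The seat is at (0.5516, 0.0255), the knob axis at (0.5657, 0.1456) and clamp y points at 83.3°. Next I'll go to the blank.

>>> apply_moves:
  plan:
    - [0.085,-0.005,-0.034,0.005,0]
    - [0.085,-0.01,-0.068,0.01,0]
    - [0.085,-0.015,-0.102,0.015,0]
    - [0.085,-0.02,-0.136,0.02,0]
    - [0.085,-0.025,-0.17,0.025,0]
    - [0.085,-0.03,-0.204,0.03,0]
    - [0.085,-0.035,-0.238,0.035,0]
    - [0.085,-0.04,-0.272,0.04,0]
    - [0.085,-0.045,-0.306,0.045,0]
    - [0.085,-0.05,-0.34,0.05,0]
    - [0.085,-0.057,-0.382,0.055,0]
    - [0.085,-0.057,-0.382,0.055,0]

```text
t: 4.25
tool_pos: [0.4611, -0.3104, 0.3489]
tool_rot: [-0.378, -3.118, 0.003]
contact_force: [0.4, 0.7, 0.2]
opening: 0.0849
grip_force: 0.0
```

>>> apply_moves:
  plan:
    - [0.085,0,0,0,0]
    - [0.085,0,0,0,0]
    - [0.085,0,0,0,0]

```text
t: 4.5
tool_pos: [0.4622, -0.3051, 0.3499]
tool_rot: [0.37, 3.12, 0.0]
contact_force: [-0.1, 0.1, -0.1]
opening: 0.0852
grip_force: 0.0
```

```bash
cat > b.py <<'E'
from h import *
o=telemetry.get_obs(); print(o["t"],np.abs(o["dq"]).max(),o["tool_pos"])
p=shot("wrist"); P=cloud(p); cv2.imwrite("pics/w2.png",p["img"])
print([np.round(ray(p,r["point"],0),4) for r in eyes.tip_of("blank",p)[:1]])
r=eyes.outline_of("blank",p)[0]; print(r["confidence"],r["box"])
Q=P[(np.abs(P[...,0]-.462)<.08)&(np.abs(P[...,1]+.306)<.08)&(P[...,2]>.012)&(P[...,2]<.06)]
c,s,a=cv2.minAreaRect((Q[:,:2]*1000).astype(np.float32)); print("all",np.round(c,1),np.round(s,1),a)
T=Q[Q[:,2]>.033]
c,s,a=cv2.minAreaRect((T[:,:2]*1000).astype(np.float32)); print("top",len(T),np.round(c,1),np.round(s,1),a,np.median(T[:,2]))
m=Q[:,:2].mean(0); e=np.linalg.svd(Q[:,:2]-m,full_matrices=False)[2][0]; n=np.array([-e[1],e[0]])
u=(Q[:,:2]-m)@e; v=(Q[:,:2]-m)@n
print("mean",m,"axis",e)
for x in np.arange(-.06,.06,.005):
    j=(u>=x)&(u<x+.005)
    if j.sum()>3: print(round(x*1000),j.sum(),np.round([v[j].min()*1000,v[j].max()*1000],1),np.round(np.percentile(Q[j,2],[50,90])*1000,1))
E
python3 b.py
```

```text
4.5 0.007823087729801151 [ 0.46218492 -0.30510045  0.34985796]
[array([ 0.4616, -0.3051,  0.    ])]
0.79 [283.4, 163.7, 345.2, 275.5]
all [ 462.2 -305.5] [97.7 24.1] 10.309505462646484
top 2199 [ 455.9 -306.7] [78.5 24.1] 10.271658897399902 0.03580266335014204
mean [ 0.45648456 -0.30568829] axis [0.98477389 0.17384014]
-45 140 [-11.    8.9] [31.  32.1]
-40 171 [-10.8   9. ] [31.6 32.6]
-35 192 [-11.8  10.6] [31.7 34.9]
-30 207 [-12.6  11.1] [35.6 36.6]
-25 198 [-12.9  11.1] [35.6 36.6]
-20 196 [-12.8  11.1] [35.7 36.6]
-15 198 [-12.8  11.1] [35.8 36.6]
-10 188 [-12.4  11.2] [35.8 37. ]
-5 189 [-12.8  11.2] [35.9 36.9]
0 185 [-12.6  11.2] [35.8 36.8]
5 184 [-12.4  11.3] [35.9 36.9]
10 180 [-12.8  11.2] [35.8 36.7]
15 179 [-12.5  11.3] [35.8 36.8]
20 175 [-12.4  11.3] [35.7 36.6]
25 166 [-12.6  11.3] [35.7 36.4]
30 95 [-11.3   9.3] [30.9 34.1]
35 136 [-10.5   9.4] [30.7 31.7]
40 108 [-10.3   9.4] [30.7 31.6]
45 80 [-9.6  8.4] [24.6 25.7]
50 78 [-9.5  8.3] [24.4 25.5]
```

View pics/w2.png

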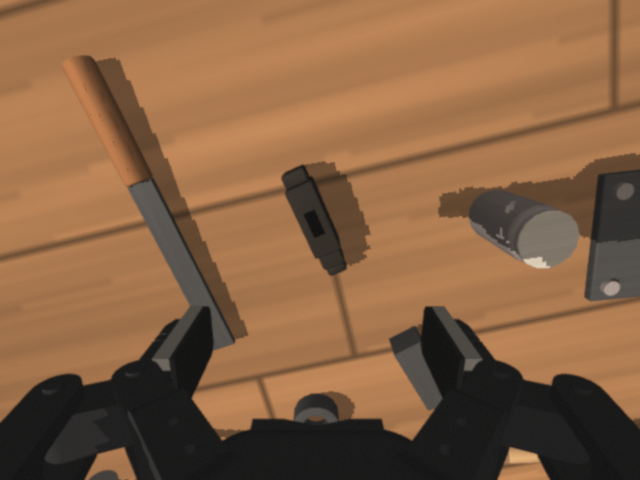

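The picture shows the blank at (315,220), with its peen end at the bottom near (335,268). Its length (98 mm), width (24 mm) and height (36 mm) match, and it is clear of its neighbours. Now the move to the grasp.

```bash
python3 -c "
from h import *
go([.459,-.306,.25],1.7505); go([.459,-.306,.194],1.7505)"
```

```text
shift [ 0.003  -0.0016  0.1001] roll -0.4155 yaw now 1.335 q6 -2.053 tcp [ 0.4622 -0.3052  0.3501] zax [ 5.e-04 -3.e-04 -1.e+00]
shift [ 0.003  -0.0015  0.1561] roll -0.4155 yaw now 1.335 q6 -2.053 tcp [ 0.4622 -0.3052  0.3501] zax [ 5.e-04 -3.e-04 -1.e+00]
```

>>> apply_moves:
  plan:
    - [0.085,0.001,-0.001,0.015,-0.1]
    - [0.085,0.002,-0.001,0.035,-0.2]
    - [0.085,0.003,-0.0015,0.055,-0.3]
    - [0.085,0.003,-0.0015,0.075,-0.4]
    - [0.085,0.003,-0.0015,0.095,-0.4155]
    - [0.085,0.003,-0.0015,0.115,-0.4155]
    - [0.085,0.003,-0.0015,0.13,-0.4155]
    - [0.085,0.003,-0.0015,0.142,-0.4155]
    - [0.085,0.003,-0.0015,0.15,-0.4155]
    - [0.085,0.003,-0.0015,0.156,-0.4155]
    - [0.085,0.003,-0.0015,0.156,-0.4155]
    - [0.085,0.003,-0.0015,0.156,-0.4155]

```text
t: 5.65
tool_pos: [0.4588, -0.3073, 0.1942]
tool_rot: [-0.279, 3.129, -0.001]
contact_force: [0.0, 1.2, 1.0]
opening: 0.0844
grip_force: 0.0
```

```bash
python3 -c "
from h import *
go([.459,-.306,.194],1.7505)"
```

```text
shift [-0.0004  0.0012  0.0002] roll -0.0018 yaw now 1.7487 q6 -2.474 tcp [ 0.4588 -0.3073  0.1942] zax [ 5.e-04 -5.e-04 -1.e+00]
```

>>> apply_moves:
  newtons: 60
  plan:
    - [0.04,0,0,0,0]
    - [0.03,0,0,0,0]
    - [0.015,0,0,0,0]
    - [0.015,0,0,0,0]
    - [0.015,0,0,0,0]
    - [0.015,0,0,0,0]
    - [0.015,0,0,0,0]
    - [0.015,0,0,0,0]
    - [0.015,0,0,0,0]
    - [0.015,0,0,0,0]

```text
t: 6.48
tool_pos: [0.4587, -0.3073, 0.1943]
tool_rot: [-0.279, 3.129, -0.0]
contact_force: [-1.8, 2.4, 4.7]
opening: 0.0223
grip_force: 60.5
```

```bash
python3 -c "
from h import *
go([.459,-.306,.194],1.7505)"
```

```text
shift [-0.0005  0.0012  0.0003] roll -0.002 yaw now 1.7485 q6 -2.474 tcp [ 0.4587 -0.3073  0.1943] zax [ 4.e-04 -2.e-04 -1.e+00]
```

>>> apply_moves:
  plan:
    - [0.015,0,0,-0.003,0]
    - [0.015,0,0,-0.01,0]
    - [0.015,0,0,-0.02,0]
    - [0.015,0,0,-0.035,0]
    - [0.015,0,0,-0.05,0]
    - [0.015,0,0,-0.07,0]
    - [0.015,0,0,-0.09,0]
    - [0.015,0,0,-0.11,0]
    - [0.015,0,0,-0.125,0]
    - [0.015,0,0,-0.135,0]
    - [0.015,0,0,-0.14,0]
    - [0.015,0,0,-0.14,0]

```text
t: 7.48
tool_pos: [0.4586, -0.3073, 0.3348]
tool_rot: [-0.279, 3.128, -0.002]
contact_force: [-0.4, -0.5, -5.5]
opening: 0.0223
grip_force: 59.4
```

```bash
python3 -c "
from h import *
o=telemetry.get_obs(); print(o['contact_force'],o['wrist_torque'],o['opening'],o['grip_force'])
go([.5495,.0252,.334],1.4539)"
```

```text
[-0.43239679 -0.48511281 -5.49891513] [-0.00815809 -0.04424067 -0.00439984] 0.02233831303162797 59.385244846343994
shift [-0.1482  0.3112  0.0005] roll 0.2946 yaw now 1.7485 q6 -2.474 tcp [ 0.4586 -0.3073  0.3348] zax [ 0.0013 -0.0012 -1.    ]
```

Lifted, weighing about 5.5 N. Now the transit to above the seat.

>>> apply_moves:
  plan:
    - [0.015,-0.008,0.016,0,0]
    - [0.015,-0.021,0.043,0,0.02]
    - [0.015,-0.036,0.075,0,0.06]
    - [0.015,-0.051,0.107,0,0.1]
    - [0.015,-0.066,0.139,0,0.14]
    - [0.015,-0.081,0.171,0,0.18]
    - [0.015,-0.096,0.203,0,0.22]
    - [0.015,-0.111,0.235,0,0.26]
    - [0.015,-0.126,0.265,0,0.2946]
    - [0.015,-0.138,0.29,0,0.2946]
    - [0.015,-0.146,0.306,0,0.2946]
    - [0.015,-0.148,0.311,0,0.2946]

```text
t: 8.48
tool_pos: [0.5491, 0.0277, 0.3318]
tool_rot: [-0.178, -3.134, -0.002]
contact_force: [-0.3, -0.3, -6.8]
opening: 0.0227
grip_force: 59.9
```

>>> apply_moves:
  plan:
    - [0.015,0,0,0,0]
    - [0.015,0,0,0,0]
    - [0.015,0,0,0,0]
    - [0.015,0,0,0,0]

```text
t: 8.82
tool_pos: [0.549, 0.024, 0.3333]
tool_rot: [-0.186, -3.135, 0.001]
contact_force: [0.3, -1.0, -6.2]
opening: 0.0224
grip_force: 60.0
```

```bash
python3 -c "
from h import *
p=shot('wrist'); cv2.imwrite('pics/w3.png',p['img']); P=cloud(p)
# blank in the hand, in tool axes
z=P@tool()[:3,:3]; T=tool(); t=(P-T[:3,3])@T[:3,:3]
for r in eyes.outline_of('blank',p)[:2]:
    Q=t[r['region']]; Q=Q[~np.isnan(Q[:,0])]; print(r['confidence'],r['box'],np.round(np.percentile(Q,[2,50,98],axis=0),4).tolist())
go([.5495,.0252,.23],1.4539);go([.5495,.0252,.2123],1.4539)"
```

```text
0.7 [286.5, 201.8, 348.6, 414.6] [[-0.0478, -0.011, 0.1574], [0.0111, 0.0003, 0.1589], [0.0451, 0.0113, 0.1816]]
shift [-0.0003  0.0011  0.1036] roll -0.0015 yaw now 1.4524 q6 -1.544 tcp [0.5491 0.0242 0.3336] zax [-1.e-04 -2.e-04 -1.e+00]
shift [-0.0003  0.0011  0.1213] roll -0.0015 yaw now 1.4524 q6 -1.544 tcp [0.5491 0.0242 0.3336] zax [-1.e-04 -2.e-04 -1.e+00]
```

View pics/w3.png

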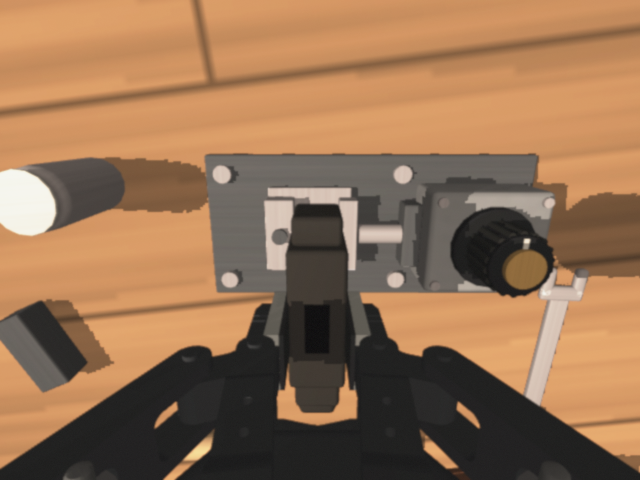

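The blank is level and straight in the hand, and the clamp lies beneath with its gap at columns 292–342 of the picture. I'll lower it, slowly at the end.

>>> apply_moves:
  plan:
    - [0.015,0,0.001,0.01,-0.0015]
    - [0.015,0,0.001,0.025,-0.0015]
    - [0.015,0,0.001,0.04,-0.0015]
    - [0.015,0,0.001,0.055,-0.0015]
    - [0.015,0,0.001,0.068,-0.0015]
    - [0.015,0,0.001,0.08,-0.0015]
    - [0.015,0,0.001,0.09,-0.0015]
    - [0.015,0,0.001,0.095,-0.0015]
    - [0.015,0,0.001,0.095,-0.0015]
    - [0.015,0,0.001,0.095,-0.0015]

```text
t: 9.75
tool_pos: [0.5495, 0.0261, 0.2388]
tool_rot: [0.181, 3.136, -0.0]
contact_force: [-0.3, -0.3, -6.3]
opening: 0.0224
grip_force: 59.9
```

```bash
python3 -c "
from h import *
p=shot('wrist');T=tool();P=cloud(p); cv2.imwrite('pics/w4.png',p['img'])
o=telemetry.get_obs(); print(o['contact_force'])
go([.5495,.0252,.2123],1.4539)"
```

```text
[-0.15484071 -0.49518457 -5.20188477]
shift [ 0.0002 -0.0009  0.0271] roll 0.0015 yaw now 1.4554 q6 -1.543 tcp [0.5498 0.026  0.2394] zax [ 1.4e-03 -1.0e-04 -1.0e+00]
```

View pics/w4.png

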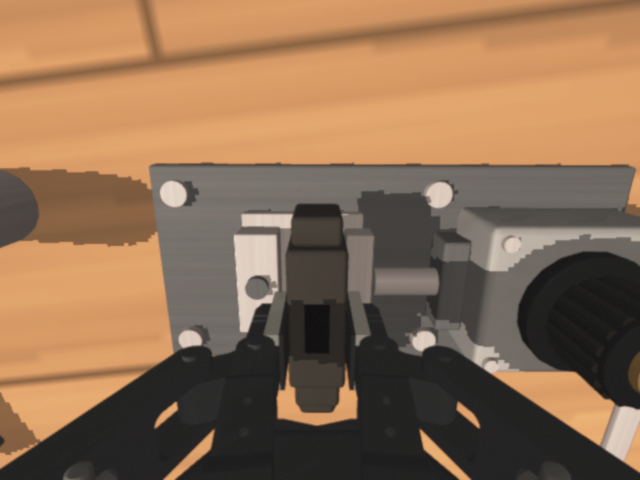

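The blank hangs about 10 mm above the jaws. The gap spans columns 282–347 and the blank 288–346, so a shift of about 1 mm towards the stop centres it.

>>> apply_moves:
  plan:
    - [0.015,0,-0.001,0,0]
    - [0.015,0,-0.001,0.004,0]
    - [0.015,0,-0.001,0.008,0]
    - [0.015,0,-0.001,0.012,0]
    - [0.015,0,-0.001,0.016,0]
    - [0.015,0,-0.001,0.019,0]
    - [0.015,0,-0.001,0.022,0]
    - [0.015,0,-0.001,0.0235,0]
    - [0.015,0,-0.001,0.025,0]
    - [0.015,0,-0.001,0.025,0]
    - [0.015,0,-0.001,0.025,0]

```text
t: 10.72
tool_pos: [0.5493, 0.0251, 0.2138]
tool_rot: [0.181, 3.136, -0.0]
contact_force: [-0.2, 0.3, -5.6]
opening: 0.0224
grip_force: 59.9
```

>>> apply_moves:
  plan:
    - [0.015,0,0,0.0006,0]
    - [0.015,0,0,0.0012,0]
    - [0.015,0,0,0.0016,0]
    - [0.015,0,0,0.0016,0]

```text
t: 11.05
tool_pos: [0.5493, 0.0251, 0.2123]
tool_rot: [0.181, 3.136, -0.0]
contact_force: [-0.9, -0.5, -4.9]
opening: 0.0229
grip_force: 60.0
```

>>> apply_moves:
  plan:
    - [0.015,0,0,0.0003,0]
    - [0.015,0,0,0.0006,0]
    - [0.015,0,0,0.0006,0]

```text
t: 11.3
tool_pos: [0.5494, 0.0251, 0.2123]
tool_rot: [0.181, 3.136, -0.0]
contact_force: [-3.8, 0.4, 0.6]
opening: 0.0224
grip_force: 60.8
```

It is touching down: the support force has taken over the weight. Release and rise.

>>> apply_moves:
  plan:
    - [0.026,0,0,0,0]
    - [0.032,0,0,0,0]
    - [0.045,0,0,0,0]
    - [0.045,0,0,0,0]
    - [0.045,0,0,-0.005,0]
    - [0.045,0,0,-0.02,0]
    - [0.05,0,0,-0.045,0]
    - [0.08,0,0,-0.075,0]
    - [0.08,0,0,-0.105,0]
    - [0.08,0,0,-0.13,0]
    - [0.08,0,0,-0.14,0]
    - [0.08,0,0,-0.14,0]

```text
t: 12.3
tool_pos: [0.5501, 0.025, 0.3555]
tool_rot: [0.181, 3.129, -0.0]
contact_force: [1.0, -0.2, 0.6]
opening: 0.0801
grip_force: 0.0
```

>>> apply_moves:
  plan:
    - [0.085,0,0,0,0]
    - [0.085,0,0,0,0]

```text
t: 12.47
tool_pos: [0.5486, 0.0251, 0.3492]
tool_rot: [-0.181, -3.133, -0.0]
contact_force: [-0.0, -1.1, -0.5]
opening: 0.085
grip_force: 0.0
```

```bash
cat > c.py <<'E'
exec(open("m.py").read().split("Q=P.reshape")[0])
Q=P.reshape(-1,3); Q=Q[~np.isnan(Q[:,0])]; S=L(Q); i=(abs(S[:,0])<.06)&(abs(S[:,1])<.025)&(Q[:,2]>.042)&(Q[:,2]<.07); S=S[i];z=Q[i,2]
c,s,a=cv2.minAreaRect((S*1000).astype(np.float32)); print("blank in seat frame",np.round(c,1),np.round(s,1),a)
for x in np.arange(-.05,.05,.01):
    j=(S[:,0]>=x)&(S[:,0]<x+.01)
    if j.sum()>3: print(round(x*1000),np.round([S[j,1].min()*1000,S[j,1].max()*1000],1),np.round(np.median(z[j])*1000,1))
cv2.imwrite("pics/w5.png",p["img"])
go([k[0],k[1],.35],None)
E
python3 c.py
```

```text
12.4667 0.011248070863134807 [0.54864627 0.02512183 0.34918803]
[array([0.5785, 0.1613, 0.018 ])]
housing 7305 [561.  100.6] [175.9  75.6] 83.51 z 0.0552
knobtop 2528 [566.  145.3] [38.8 38.5] 23.86 z 0.1009
clampY 1.4574434023695269 seat from housing [ 0.5473 -0.0196]
blank in seat frame [0. 0.] [0. 0.] 0.0
shift [-0.0034  0.1214 -0.0012] roll 0 yaw now 1.4553 q6 -1.545 tcp [0.5486 0.0251 0.3489] zax [-4.3e-03  4.0e-04 -1.0e+00]
```

```bash
sed -i 's/^Q=P.reshape.*$/h=np.array([.5657,.1456]); Y=np.array([np.cos(1.4545),np.sin(1.4545)]); X=np.array([Y[1],-Y[0]])\n&/' c.py; python3 c.py | tail -12
```

```text
blank in seat frame [ 1.3 -0.4] [97.  23.7] 0.6461929678916931
-50 [-9.9  9.6] 49.6
-40 [-12.1  11.1] 52.3
-30 [-12.2  11.1] 53.8
-20 [-12.3  11.2] 53.9
-10 [-11.6  11.4] 54.0
0 [-11.7  11.5] 54.0
10 [-11.9  11.6] 53.8
20 [-12.   11.7] 53.7
30 [-9.9  9.7] 48.8
40 [-8.4  8.3] 42.7
shift [-0.0032  0.1213 -0.0005] roll 0 yaw now 1.4554 q6 -1.545 tcp [0.5488 0.0251 0.3495] zax [-3.3e-03  3.0e-04 -1.0e+00]
```

View pics/w5.png

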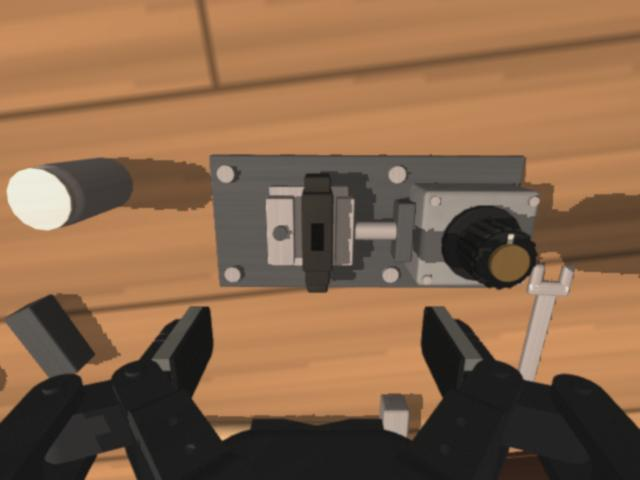

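The blank sits upright and flat: its top is at 54 mm, it is centred within 1.5 mm, and it lies parallel to the jaws. Next I'll move over the knob, rolling back about 1.5 rad so that all the winding fits in one grip.

>>> apply_moves:
  plan:
    - [0.085,-0.0003,0.008,0,-0.06]
    - [0.085,-0.001,0.022,0,-0.18]
    - [0.085,-0.0015,0.038,0,-0.3]
    - [0.085,-0.002,0.054,0,-0.42]
    - [0.085,-0.0025,0.07,0,-0.54]
    - [0.085,-0.003,0.085,0,-0.66]
    - [0.085,-0.0032,0.1,0,-0.78]
    - [0.085,-0.0032,0.112,0,-0.9]
    - [0.085,-0.0032,0.119,0,-1.02]
    - [0.085,-0.0032,0.1213,0,-1.14]
    - [0.085,-0.0032,0.1213,0,-1.26]
    - [0.085,-0.0032,0.1213,0,-1.38]

```text
t: 13.67
tool_pos: [0.5662, 0.1455, 0.3504]
tool_rot: [1.864, -2.527, -0.001]
contact_force: [-0.5, -0.1, 0.4]
opening: 0.0849
grip_force: 0.0
```

>>> apply_moves:
  plan:
    - [0.085,0,0,0,-0.08]
    - [0.085,0,0,0,-0.12]
    - [0.085,0,0,0,-0.12]
    - [0.085,0,0,0,-0.12]

```text
t: 14.0
tool_pos: [0.5663, 0.1452, 0.3507]
tool_rot: [2.003, -2.419, -0.001]
contact_force: [-0.3, 0.2, 0.3]
opening: 0.0849
grip_force: 0.0
```

Run:
```python
from h import *
p=shot('wrist');P=cloud(p)
Q=P[(P[...,2]>.099)&(P[...,2]<.115)&(np.abs(P[...,0]-.566)<.05)&(np.abs(P[...,1]-.1455)<.05)]
c,s,a=cv2.minAreaRect((Q[:,:2]*1000).astype(np.float32)); print(len(Q),c,s)
go([.5658,.1455,.245]); go([c[0]/1e3,c[1]/1e3,.245])
```

```text
2535 (566.3479614257812, 145.2353057861328) (38.428043365478516, 38.357444763183594)
shift [-0.0002  0.0004  0.1059] roll 0 yaw now 2.9543 q6 -2.831 tcp [0.5663 0.1452 0.3509] zax [-1.e-03 -1.e-04 -1.e+00]
shift [-1.000e-04 -1.000e-04  1.059e-01] roll 0 yaw now 2.9543 q6 -2.831 tcp [0.5663 0.1452 0.3509] zax [-1.e-03 -1.e-04 -1.e+00]
```

>>> apply_moves:
  plan:
    - [0.085,0,0,0.01,0]
    - [0.085,0,0,0.025,0]
    - [0.085,0,0,0.04,0]
    - [0.085,0,0,0.055,0]
    - [0.085,0,0,0.07,0]
    - [0.085,0,0,0.083,0]
    - [0.085,0,0,0.094,0]
    - [0.085,0,0,0.101,0]
    - [0.085,0,0,0.105,0]
    - [0.085,0,0,0.105,0]
    - [0.085,0,0,0.105,0]

```text
t: 14.97
tool_pos: [0.5666, 0.1452, 0.2469]
tool_rot: [-2.005, 2.418, -0.001]
contact_force: [0.5, -0.3, -0.7]
opening: 0.0849
grip_force: 0.0
```

>>> apply_moves:
  newtons: 70
  plan:
    - [0.05,0,0,0,0]
    - [0.044,0,0,0,0]
    - [0.03,0,0,0,0]
    - [0.03,0,0,0,0]
    - [0.03,0,0,0,0]
    - [0.03,0,0,0,0]
    - [0.03,0,0,0,0]
    - [0.03,0,0,0,0]

```text
t: 15.63
tool_pos: [0.5665, 0.1453, 0.2475]
tool_rot: [-2.005, 2.418, 0.0]
contact_force: [-3.3, -0.4, 6.2]
opening: 0.038
grip_force: 70.0
```

```bash
cat > s.py <<'E'
from h import *
o=telemetry.get_obs(); print("t",round(o["t"],2),"q6",round(o["q"][5],4),"yaw",round(np.arctan2(tool()[1,1],tool()[0,1])%(2*np.pi),4),"tq",np.round(o["wrist_torque"],3),"eff6",round(o["effort"][5],3),"F",np.round(o["contact_force"],1),"open",round(o["opening"],4),"dq6",round(o["dq"][5],3))
E
python3 s.py
```

```text
t 15.63 q6 -2.8317 yaw 2.9555 tq [ 0.019  0.495 -0.007] eff6 -0.001 F [-3.3 -0.4  6.2] open 0.038 dq6 -0.001
```

Gripped at 38 mm. Start winding at about 0.5 rad/s.

>>> apply_moves:
  plan:
    - [0.03,0,0,0,0.02]
    - [0.03,0,0,0,0.06]
    - [0.03,0,0,0,0.1]
    - [0.03,0,0,0,0.14]
    - [0.03,0,0,0,0.18]
    - [0.03,0,0,0,0.22]
    - [0.03,0,0,0,0.26]
    - [0.03,0,0,0,0.3]
    - [0.03,0,0,0,0.34]
    - [0.03,0,0,0,0.38]
    - [0.03,0,0,0,0.42]
    - [0.03,0,0,0,0.46]

```text
t: 16.63
tool_pos: [0.5664, 0.1454, 0.2475]
tool_rot: [1.4, -2.812, 0.0]
contact_force: [-4.0, -0.7, 5.2]
opening: 0.0382
grip_force: 70.1
```

```bash
python3 s.py
```

```text
t 16.63 q6 -2.3705 yaw 2.4946 tq [-0.032  0.571  0.285] eff6 -0.08 F [-4.  -0.7  5.2] open 0.0382 dq6 0.474
```

>>> apply_moves:
  plan:
    - [0.03,0,0,0,0.04]
    - [0.03,0,0,0,0.08]
    - [0.03,0,0,0,0.12]
    - [0.03,0,0,0,0.16]
    - [0.03,0,0,0,0.2]
    - [0.03,0,0,0,0.24]
    - [0.03,0,0,0,0.28]
    - [0.03,0,0,0,0.32]
    - [0.03,0,0,0,0.36]
    - [0.03,0,0,0,0.4]
    - [0.03,0,0,0,0.44]
    - [0.03,0,0,0,0.48]

```text
t: 17.63
tool_pos: [0.5664, 0.1454, 0.2475]
tool_rot: [0.692, -3.064, 0.0]
contact_force: [-4.0, -0.5, 5.6]
opening: 0.0377
grip_force: 70.0
```

```bash
python3 s.py
```

```text
t 17.63 q6 -1.8905 yaw 2.0147 tq [-0.062  0.609  0.355] eff6 -0.063 F [-4.  -0.5  5.6] open 0.0377 dq6 0.474
```

>>> apply_moves:
  plan:
    - [0.03,0,0,0,0.04]
    - [0.03,0,0,0,0.08]
    - [0.03,0,0,0,0.12]
    - [0.03,0,0,0,0.16]
    - [0.03,0,0,0,0.2]
    - [0.03,0,0,0,0.24]

```text
t: 18.13
tool_pos: [0.5664, 0.1454, 0.2475]
tool_rot: [0.32, -3.125, 0.0]
contact_force: [-3.3, 0.5, 7.3]
opening: 0.0381
grip_force: 70.0
```

```bash
python3 s.py
```

```text
t 18.13 q6 -1.6506 yaw 1.7747 tq [-0.096  0.611  0.302] eff6 -0.063 F [-3.3  0.5  7.3] open 0.0381 dq6 0.473
```

>>> apply_moves:
  plan:
    - [0.03,0,0,0,0.04]
    - [0.03,0,0,0,0.08]
    - [0.03,0,0,0,0.12]

```text
t: 18.38
tool_pos: [0.5664, 0.1454, 0.2475]
tool_rot: [0.132, -3.139, 0.0]
contact_force: [-3.3, 0.5, 5.6]
opening: 0.038
grip_force: 70.0
```

```bash
python3 s.py
```

```text
t 18.38 q6 -1.5305 yaw 1.6547 tq [-0.071  0.616  0.306] eff6 -0.063 F [-3.3  0.5  5.6] open 0.038 dq6 0.474
```

>>> apply_moves:
  plan:
    - [0.03,0,0,0,0.04]
    - [0.03,0,0,0,0.08]
    - [0.03,0,0,0,0.12]

```text
t: 18.63
tool_pos: [0.5664, 0.1454, 0.2475]
tool_rot: [-0.057, -3.141, 0.0]
contact_force: [-3.8, 0.3, 6.2]
opening: 0.038
grip_force: 70.0
```

```bash
python3 s.py
```

```text
t 18.63 q6 -1.4106 yaw 1.5347 tq [-0.051  0.668  0.327] eff6 -0.063 F [-3.8  0.3  6.2] open 0.038 dq6 0.478
```

>>> apply_moves:
  plan:
    - [0.03,0,0,0,0.04]
    - [0.03,0,0,0,0.08]
    - [0.03,0,0,0,0.12]

```text
t: 18.88
tool_pos: [0.5664, 0.1454, 0.2475]
tool_rot: [-0.245, -3.132, 0.0]
contact_force: [-3.9, 0.3, 6.0]
opening: 0.0379
grip_force: 70.0
```

```bash
python3 s.py
```

```text
t 18.88 q6 -1.2906 yaw 1.4147 tq [-0.053  0.682  0.329] eff6 -0.063 F [-3.9  0.3  6. ] open 0.0379 dq6 0.474
```

>>> apply_moves:
  plan:
    - [0.03,0,0,0,0.04]
    - [0.03,0,0,0,0.08]

```text
t: 19.05
tool_pos: [0.5664, 0.1454, 0.2475]
tool_rot: [-0.37, -3.119, 0.0]
contact_force: [-4.1, 0.1, 5.3]
opening: 0.0381
grip_force: 70.0
```

```bash
python3 s.py
```

```text
t 19.05 q6 -1.2106 yaw 1.3347 tq [-0.048  0.68   0.356] eff6 -0.063 F [-4.1  0.1  5.3] open 0.0381 dq6 0.472
```

>>> apply_moves:
  plan:
    - [0.03,0,0,0,0.04]
    - [0.03,0,0,0,0.08]

```text
t: 19.22
tool_pos: [0.5664, 0.1454, 0.2475]
tool_rot: [-0.494, -3.102, 0.0]
contact_force: [-3.9, 0.1, 5.0]
opening: 0.0385
grip_force: 70.0
```

```bash
python3 s.py
```

```text
t 19.22 q6 -1.1306 yaw 1.2547 tq [-0.07   0.733  0.322] eff6 -0.063 F [-3.9  0.1  5. ] open 0.0385 dq6 0.474
```

>>> apply_moves:
  plan:
    - [0.03,0,0,0,0.04]
    - [0.03,0,0,0,0.08]

```text
t: 19.38
tool_pos: [0.5664, 0.1454, 0.2475]
tool_rot: [-0.618, -3.08, 0.0]
contact_force: [-4.1, -0.4, 6.6]
opening: 0.0379
grip_force: 70.0
```

```bash
python3 s.py
```

```text
t 19.38 q6 -1.0506 yaw 1.1747 tq [-0.09   0.629  0.339] eff6 -0.063 F [-4.1 -0.4  6.6] open 0.0379 dq6 0.473
```

>>> apply_moves:
  plan:
    - [0.03,0,0,0,0.04]
    - [0.03,0,0,0,0.08]

```text
t: 19.55
tool_pos: [0.5664, 0.1454, 0.2475]
tool_rot: [-0.741, -3.053, 0.0]
contact_force: [-4.4, 0.4, 6.6]
opening: 0.0381
grip_force: 70.0
```

```bash
python3 s.py
```

```text
t 19.55 q6 -0.9706 yaw 1.0947 tq [-0.027  0.637  0.319] eff6 -0.063 F [-4.4  0.4  6.6] open 0.0381 dq6 0.477
```

>>> apply_moves:
  plan:
    - [0.03,0,0,0,0.04]
    - [0.03,0,0,0,0.08]

```text
t: 19.72
tool_pos: [0.5664, 0.1454, 0.2475]
tool_rot: [-0.862, -3.021, 0.0]
contact_force: [-2.8, 0.2, 6.3]
opening: 0.0382
grip_force: 70.0
```

```bash
python3 s.py
```

```text
t 19.72 q6 -0.8906 yaw 1.0147 tq [-0.048  0.663  0.317] eff6 -0.063 F [-2.8  0.2  6.3] open 0.0382 dq6 0.474
```

>>> apply_moves:
  plan:
    - [0.03,0,0,0,0.04]
    - [0.03,0,0,0,0.08]

```text
t: 19.88
tool_pos: [0.5664, 0.1455, 0.2475]
tool_rot: [-0.982, -2.984, 0.0]
contact_force: [-3.0, 0.5, 4.8]
opening: 0.038
grip_force: 70.0
```

```bash
python3 s.py
```

```text
t 19.88 q6 -0.8106 yaw 0.9347 tq [-0.031  0.686  0.312] eff6 -0.063 F [-3.   0.5  4.8] open 0.038 dq6 0.474
```

>>> apply_moves:
  plan:
    - [0.03,0,0,0,0.04]
    - [0.03,0,0,0,0.08]

```text
t: 20.05
tool_pos: [0.5664, 0.1455, 0.2475]
tool_rot: [-1.101, -2.942, 0.0]
contact_force: [-3.2, 0.7, 6.4]
opening: 0.0383
grip_force: 70.0
```

```bash
python3 s.py
```

```text
t 20.05 q6 -0.7306 yaw 0.8547 tq [-0.007  0.778  0.285] eff6 -0.063 F [-3.2  0.7  6.4] open 0.0383 dq6 0.476
```

>>> apply_moves:
  plan:
    - [0.03,0,0,0,0.04]
    - [0.03,0,0,0,0.08]

```text
t: 20.22
tool_pos: [0.5664, 0.1455, 0.2475]
tool_rot: [-1.218, -2.896, 0.0]
contact_force: [-3.1, 0.2, 5.4]
opening: 0.038
grip_force: 70.0
```

```bash
python3 s.py
```

```text
t 20.22 q6 -0.6506 yaw 0.7747 tq [-0.043  0.665  0.341] eff6 -0.063 F [-3.1  0.2  5.4] open 0.038 dq6 0.475
```

>>> apply_moves:
  plan:
    - [0.03,0,0,0,0.04]
    - [0.03,0,0,0,0.08]

```text
t: 20.38
tool_pos: [0.5664, 0.1455, 0.2475]
tool_rot: [-1.332, -2.845, 0.0]
contact_force: [-3.9, 0.1, 5.6]
opening: 0.0382
grip_force: 70.1
```

```bash
python3 s.py
```

```text
t 20.38 q6 -0.5706 yaw 0.6947 tq [-0.019  0.713  0.354] eff6 -0.044 F [-3.9  0.1  5.6] open 0.0382 dq6 0.475
```

>>> apply_moves:
  plan:
    - [0.03,0,0,0,0.04]
    - [0.03,0,0,0,0.08]

```text
t: 20.55
tool_pos: [0.5664, 0.1455, 0.2475]
tool_rot: [-1.445, -2.789, 0.0]
contact_force: [-3.2, 0.1, 5.9]
opening: 0.0383
grip_force: 70.2
```

```bash
python3 s.py
```

```text
t 20.55 q6 -0.4907 yaw 0.6148 tq [0.027 0.741 0.358] eff6 -0.007 F [-3.2  0.1  5.9] open 0.0383 dq6 0.475
```

The effort reading starts rising at q6 ≈ -0.6, so the blank is getting tight. I'll go on in small, sampled steps.

>>> apply_moves:
  plan:
    - [0.03,0,0,0,0.03]
    - [0.03,0,0,0,0.06]

```text
t: 20.72
tool_pos: [0.5664, 0.1455, 0.2475]
tool_rot: [-1.527, -2.745, 0.0]
contact_force: [-3.8, 1.1, 5.5]
opening: 0.0382
grip_force: 70.2
```

```bash
python3 s.py
```

```text
t 20.72 q6 -0.4312 yaw 0.5553 tq [0.032 0.709 0.436] eff6 0.122 F [-3.8  1.1  5.5] open 0.0382 dq6 0.355
```

>>> apply_moves:
  plan:
    - [0.03,0,0,0,0.03]
    - [0.03,0,0,0,0.06]

```text
t: 20.88
tool_pos: [0.5664, 0.1455, 0.2475]
tool_rot: [-1.609, -2.698, 0.0]
contact_force: [-3.6, 0.4, 6.0]
opening: 0.0383
grip_force: 70.2
```

```bash
python3 s.py
```

```text
t 20.88 q6 -0.3714 yaw 0.4955 tq [0.007 0.774 0.474] eff6 0.143 F [-3.6  0.4  6. ] open 0.0383 dq6 0.356
```

>>> apply_moves:
  plan:
    - [0.03,0,0,0,0.03]
    - [0.03,0,0,0,0.06]

```text
t: 21.05
tool_pos: [0.5664, 0.1455, 0.2475]
tool_rot: [-1.689, -2.649, 0.0]
contact_force: [-3.9, 0.9, 5.9]
opening: 0.0379
grip_force: 70.2
```

```bash
python3 s.py
```

```text
t 21.05 q6 -0.3114 yaw 0.4356 tq [0.038 0.649 0.428] eff6 0.168 F [-3.9  0.9  5.9] open 0.0379 dq6 0.357
```

>>> apply_moves:
  plan:
    - [0.03,0,0,0,0.03]
    - [0.03,0,0,0,0.06]

```text
t: 21.22
tool_pos: [0.5664, 0.1455, 0.2475]
tool_rot: [-1.767, -2.597, 0.0]
contact_force: [-4.1, 0.9, 5.9]
opening: 0.038
grip_force: 70.2
```

```bash
python3 s.py
```

```text
t 21.22 q6 -0.2514 yaw 0.3756 tq [0.061 0.715 0.456] eff6 0.183 F [-4.1  0.9  5.9] open 0.038 dq6 0.355
```

>>> apply_moves:
  plan:
    - [0.03,0,0,0,0.03]
    - [0.03,0,0,0,0.06]

```text
t: 21.38
tool_pos: [0.5664, 0.1455, 0.2475]
tool_rot: [-1.845, -2.542, 0.0]
contact_force: [-3.3, 0.7, 6.8]
opening: 0.0383
grip_force: 70.3
```

```bash
python3 s.py
```

```text
t 21.38 q6 -0.1908 yaw 0.3149 tq [0.045 0.713 0.138] eff6 -0.183 F [-3.3  0.7  6.8] open 0.0383 dq6 0.363
```

>>> apply_moves:
  plan:
    - [0.03,0,0,0,0.03]
    - [0.03,0,0,0,0.06]

```text
t: 21.55
tool_pos: [0.5664, 0.1455, 0.2475]
tool_rot: [-1.922, -2.484, -0.0]
contact_force: [-4.1, 0.9, 6.2]
opening: 0.0383
grip_force: 70.3
```

```bash
python3 s.py
```

```text
t 21.55 q6 -0.1298 yaw 0.2536 tq [ 0.006  0.727 -0.169] eff6 -0.436 F [-4.1  0.9  6.2] open 0.0383 dq6 0.357
```

The first peak came at q6 ≈ -0.24 and the torque is now negative, so click 1 is under way. I expect notches near 0.12, 0.57 and 1.02.

>>> apply_moves:
  plan:
    - [0.03,0,0,0,0.03]
    - [0.03,0,0,0,0.06]
    - [0.03,0,0,0,0.09]

```text
t: 21.8
tool_pos: [0.5664, 0.1455, 0.2475]
tool_rot: [-2.032, -2.395, -0.0]
contact_force: [-4.1, 0.7, 6.1]
opening: 0.0381
grip_force: 70.3
```

```bash
python3 s.py
```

```text
t 21.8 q6 -0.0399 yaw 0.1637 tq [ 0.037  0.694 -0.135] eff6 -0.401 F [-4.1  0.7  6.1] open 0.0381 dq6 0.357
```

>>> apply_moves:
  plan:
    - [0.03,0,0,0,0.03]
    - [0.03,0,0,0,0.06]
    - [0.03,0,0,0,0.09]

```text
t: 22.05
tool_pos: [0.5664, 0.1455, 0.2475]
tool_rot: [-2.138, -2.301, -0.0]
contact_force: [-3.8, 0.8, 6.6]
opening: 0.038
grip_force: 70.3
```

```bash
python3 s.py
```

```text
t 22.05 q6 0.05 yaw 0.0737 tq [ 0.137  0.764 -0.017] eff6 -0.321 F [-3.8  0.8  6.6] open 0.038 dq6 0.353
```

>>> apply_moves:
  plan:
    - [0.03,0,0,0,0.03]
    - [0.03,0,0,0,0.06]

```text
t: 22.22
tool_pos: [0.5664, 0.1455, 0.2475]
tool_rot: [-2.204, -2.237, -0.0]
contact_force: [-3.7, 1.0, 5.8]
opening: 0.0381
grip_force: 70.3
```

```bash
python3 s.py
```

```text
t 22.22 q6 0.1091 yaw 0.0149 tq [0.146 0.708 0.404] eff6 0.066 F [-3.7  1.   5.8] open 0.0381 dq6 0.35
```

>>> apply_moves:
  plan:
    - [0.03,0,0,0,0.03]
    - [0.03,0,0,0,0.06]

```text
t: 22.38
tool_pos: [0.5664, 0.1456, 0.2475]
tool_rot: [-2.27, -2.171, 0.0]
contact_force: [-3.7, 0.7, 6.5]
opening: 0.0384
grip_force: 70.2
```

```bash
python3 s.py
```

```text
t 22.38 q6 0.1686 yaw 6.2387 tq [0.118 0.725 0.47 ] eff6 0.178 F [-3.7  0.7  6.5] open 0.0384 dq6 0.356
```

>>> apply_moves:
  plan:
    - [0.03,0,0,0,0.03]
    - [0.03,0,0,0,0.06]

```text
t: 22.55
tool_pos: [0.5664, 0.1456, 0.2475]
tool_rot: [-2.334, -2.102, -0.0]
contact_force: [-2.9, 1.7, 6.8]
opening: 0.038
grip_force: 70.2
```

```bash
python3 s.py
```

```text
t 22.55 q6 0.2288 yaw 6.1785 tq [0.163 0.725 0.367] eff6 0.029 F [-2.9  1.7  6.8] open 0.038 dq6 0.363
```

Click 1 is done: the notch was at about 0.06 and the second peak at about 0.2, so the period fits 0.449. Continue to click 2.

>>> apply_moves:
  plan:
    - [0.03,0,0,0,0.03]
    - [0.03,0,0,0,0.06]
    - [0.03,0,0,0,0.09]
    - [0.03,0,0,0,0.12]

```text
t: 22.88
tool_pos: [0.5664, 0.1455, 0.2475]
tool_rot: [-2.457, -1.956, -0.0]
contact_force: [-3.0, 1.2, 5.3]
opening: 0.0379
grip_force: 70.3
```

```bash
python3 s.py
```

```text
t 22.88 q6 0.3502 yaw 6.0568 tq [ 0.147  0.66  -0.122] eff6 -0.429 F [-3.   1.2  5.3] open 0.0379 dq6 0.358
```

>>> apply_moves:
  plan:
    - [0.03,0,0,0,0.03]
    - [0.03,0,0,0,0.06]
    - [0.03,0,0,0,0.09]
    - [0.03,0,0,0,0.12]

```text
t: 23.22
tool_pos: [0.5664, 0.1455, 0.2475]
tool_rot: [-2.57, -1.805, -0.001]
contact_force: [-3.0, 1.4, 5.7]
opening: 0.038
grip_force: 70.3
```

```bash
python3 s.py
```

```text
t 23.22 q6 0.4702 yaw 5.9367 tq [ 0.194  0.656 -0.12 ] eff6 -0.442 F [-3.   1.4  5.7] open 0.038 dq6 0.356
```

>>> apply_moves:
  plan:
    - [0.03,0,0,0,0.03]
    - [0.03,0,0,0,0.05]

```text
t: 23.38
tool_pos: [0.5664, 0.1455, 0.2475]
tool_rot: [-2.614, -1.741, -0.0]
contact_force: [-3.6, 0.2, 5.6]
opening: 0.038
grip_force: 70.3
```

```bash
python3 s.py
```

```text
t 23.38 q6 0.5196 yaw 5.8874 tq [0.191 0.702 0.048] eff6 -0.03 F [-3.6  0.2  5.6] open 0.038 dq6 0.224
```

>>> apply_moves:
  plan:
    - [0.03,0,0,0,0.03]
    - [0.03,0,0,0,0.05]

```text
t: 23.55
tool_pos: [0.5664, 0.1456, 0.2475]
tool_rot: [-2.656, -1.676, -0.0]
contact_force: [-4.4, 1.3, 5.9]
opening: 0.0384
grip_force: 70.2
```

```bash
python3 s.py
```

```text
t 23.55 q6 0.5687 yaw 5.8384 tq [0.195 0.65  0.427] eff6 0.272 F [-4.4  1.3  5.9] open 0.0384 dq6 0.225
```

>>> apply_moves:
  plan:
    - [0.03,0,0,0,0.03]
    - [0.03,0,0,0,0.06]

```text
t: 23.72
tool_pos: [0.5664, 0.1456, 0.2475]
tool_rot: [-2.705, -1.596, -0.0]
contact_force: [-3.2, 1.5, 5.9]
opening: 0.0378
grip_force: 70.2
```

```bash
python3 s.py
```

```text
t 23.72 q6 0.6286 yaw 5.7787 tq [0.25  0.66  0.463] eff6 0.175 F [-3.2  1.5  5.9] open 0.0378 dq6 0.356
```

>>> apply_moves:
  plan:
    - [0.03,0,0,0,0.03]
    - [0.03,0,0,0,0.06]

```text
t: 23.88
tool_pos: [0.5664, 0.1456, 0.2475]
tool_rot: [-2.752, -1.514, -0.0]
contact_force: [-4.0, 0.5, 4.5]
opening: 0.0378
grip_force: 70.2
```

```bash
python3 s.py
```

```text
t 23.88 q6 0.6889 yaw 5.7183 tq [0.191 0.659 0.237] eff6 -0.031 F [-4.   0.5  4.5] open 0.0378 dq6 0.363
```

Click 2 is done, with its notch at about 0.515, and the third peak has just passed. The third notch should be near 0.965, so I'll creep up to it.

>>> apply_moves:
  plan:
    - [0.03,0,0,0,0.03]
    - [0.03,0,0,0,0.06]
    - [0.03,0,0,0,0.09]
    - [0.03,0,0,0,0.12]

```text
t: 24.22
tool_pos: [0.5665, 0.1455, 0.2475]
tool_rot: [-2.839, -1.344, -0.001]
contact_force: [-2.2, 0.6, 5.5]
opening: 0.0383
grip_force: 70.3
```

```bash
python3 s.py
```

```text
t 24.22 q6 0.8102 yaw 5.5967 tq [ 0.149  0.617 -0.21 ] eff6 -0.427 F [-2.2  0.6  5.5] open 0.0383 dq6 0.356
```

>>> apply_moves:
  plan:
    - [0.03,0,0,0,0.03]
    - [0.03,0,0,0,0.06]
    - [0.03,0,0,0,0.09]
    - [0.03,0,0,0,0.11]

```text
t: 24.55
tool_pos: [0.5665, 0.1455, 0.2475]
tool_rot: [-2.908, -1.186, -0.001]
contact_force: [-3.4, 1.1, 5.9]
opening: 0.0379
grip_force: 70.3
```

```bash
python3 s.py
```

```text
t 24.55 q6 0.92 yaw 5.4868 tq [ 0.166  0.609 -0.145] eff6 -0.286 F [-3.4  1.1  5.9] open 0.0379 dq6 0.228
```

>>> apply_moves:
  plan:
    - [0.03,0,0,0,0.015]
    - [0.03,0,0,0,0.03]
    - [0.03,0,0,0,0.03]

```text
t: 24.8
tool_pos: [0.5665, 0.1455, 0.2475]
tool_rot: [-2.925, -1.144, -0.0]
contact_force: [-2.3, 0.9, 4.6]
opening: 0.0381
grip_force: 70.2
```

```bash
python3 s.py
```

```text
t 24.8 q6 0.9488 yaw 5.4581 tq [ 0.214  0.647 -0.012] eff6 0.113 F [-2.3  0.9  4.6] open 0.0381 dq6 -0.015
```

>>> apply_moves:
  plan:
    - [0.03,0,0,0,0.015]
    - [0.03,0,0,0,0.03]
    - [0.03,0,0,0,0.03]

```text
t: 25.05
tool_pos: [0.5665, 0.1456, 0.2475]
tool_rot: [-2.942, -1.101, -0.001]
contact_force: [-3.1, 0.1, 6.3]
opening: 0.0381
grip_force: 70.2
```

```bash
python3 s.py
```

```text
t 25.05 q6 0.9784 yaw 5.4287 tq [0.254 0.579 0.212] eff6 0.309 F [-3.1  0.1  6.3] open 0.0381 dq6 -0.016
```

The torque rose from about 0 to +0.21 N m, so the third click is complete and the knob sits just past its notch, well short of the fourth peak. Let go and rise.

>>> apply_moves:
  plan:
    - [0.045,0,0,0,0]
    - [0.06,0,0,0,0]
    - [0.08,0,0,0,0]
    - [0.08,0,0,0,0]
    - [0.08,0,0,0,0]
    - [0.08,0,0,-0.01,0]
    - [0.08,0,0,-0.03,0]
    - [0.08,0,0,-0.055,0]
    - [0.08,0,0,-0.08,0]
    - [0.08,0,0,-0.1,0]
    - [0.08,0,0,-0.11,0]
    - [0.08,0,0,-0.11,0]

```text
t: 26.05
tool_pos: [0.5672, 0.1453, 0.3606]
tool_rot: [2.941, 1.101, 0.01]
contact_force: [1.3, -0.1, 0.5]
opening: 0.0795
grip_force: 0.0
```

>>> apply_moves:
  plan:
    - [0.08,0,0,0,0]
    - [0.08,0,0,0,0]
    - [0.08,0,0,0,0]

```text
t: 26.3
tool_pos: [0.5659, 0.1451, 0.3543]
tool_rot: [-2.942, -1.101, 0.006]
contact_force: [-0.8, -0.5, 0.9]
opening: 0.0794
grip_force: 0.0
```

```bash
python3 s.py; python3 c.py | tail -12
python3 - <<'E'
from h import *
for n in ["top"]:
    p=shot(n); cv2.imwrite("pics/top2.png",p["img"])
E
```

```text
t 26.3 q6 0.9783 yaw 5.4286 tq [ 0.015 -0.026  0.034] eff6 0.0 F [-0.8 -0.5  0.9] open 0.0794 dq6 0.001
clampY 1.4578858865846436 seat from housing [ 0.5476 -0.0227]
blank in seat frame [ 1.8 -6.2] [96.6 25.1] 1.037790298461914
-50 [-16.2   3.6] 49.5
-40 [-18.8   5.3] 50.4
-30 [-18.7   5.9] 53.5
-20 [-19.    5.5] 53.5
-10 [-11.6   6.2] 53.2
0 [-0.1  6.2] 47.9
20 [-8.4  2.7] 48.7
30 [-16.4   3.8] 48.5
40 [-15.3   2.6] 42.9
shift [ 0.0011 -0.0003  0.0047] roll 0 yaw now -0.8546 q6 0.978 tcp [0.566  0.1451 0.3547] zax [-2.9e-03 -4.0e-04 -1.0e+00]
```

View pics/w5.png

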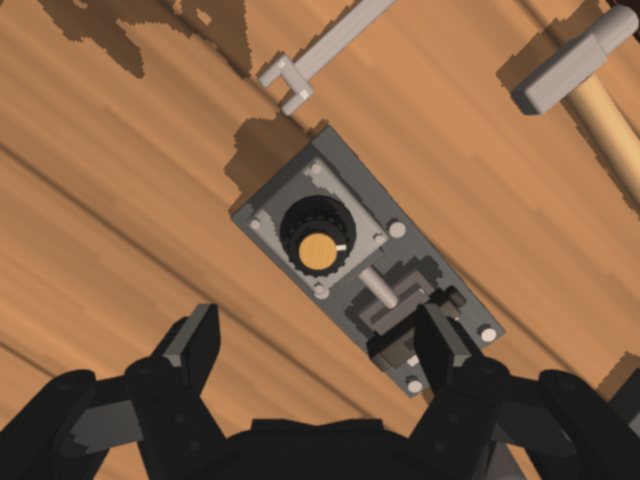

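The blank is held against the stop jaw, upright with its top at 53.5 mm. The knob is free and the gripper is clear. Handing in.

```bash
python3 -c "
from h import *
print(ctrl.finish_job())"
```

```text
the job is handed in; nothing more can be done
None
```

The blank is clamped upright and flat on the shoe, the knob was released after three clicks counted by torque, no bystander was touched, and the job was handed in at about 26 s; no verdict was returned.

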